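Sort the test bench leftovers into their trays

TASK

Sort the things left on the bench after the mortar test: both loose mortar cubes go into the blue tray, both capped vials into the yellow tray and the red rubber bung into the green tray, each standing upright on the tray's floor, as it stands now, with a bay to itself. Do not shift or knock over the amber dropper bottle or the roll of tape standing among them.

Things in the scene. Friction and masses are not known exactly. Their poses are not given: they have to be found in the camera images.
- cube_a: grey cast mortar test cube, 28 x 28 x 28 mm, standing on the worktop; origin at the centre of its underside, x and y square to its sides, z up; the two cubes are interchangeable
- cube_b: grey cast mortar test cube, 28 x 28 x 28 mm, standing on the worktop; origin at the centre of its underside, x and y square to its sides, z up; the two cubes are interchangeable
- vial_white: small capped glass vial with a white screw cap, upright, 25 mm diameter, 53 mm tall (body up to 42 mm, cap above it 22 mm wide); origin at the centre of its underside, z up its axis
- vial_black: small capped glass vial with a black screw cap, upright, 25 mm diameter, 53 mm tall (body up to 42 mm, cap above it 22 mm wide); origin at the centre of its underside, z up its axis
- bung: solid dark red rubber bung, a slightly tapered plug up to 31 mm in diameter and 26 mm tall, standing on the worktop; origin at the centre of its underside, z up its axis
- tray_blue: fixed open blue plastic tray, 156 (x) x 82 (y) x 13 mm high, walls and floor 3 mm thick, with a cross wall in the middle that makes two square bays of about 73 x 76 mm side by side along the tray's x; bay centres at x = -38.5 mm and x = +38.5 mm, y = 0, their floor at z = 3 mm. A white card is clipped to the wall at -x. Origin: centre of its underside, z up
- tray_yellow: fixed open yellow plastic tray, 156 (x) x 82 (y) x 13 mm high, walls and floor 3 mm thick, with a cross wall in the middle that makes two square bays of about 73 x 76 mm side by side along the tray's x; bay centres at x = -38.5 mm and x = +38.5 mm, y = 0, their floor at z = 3 mm. A white card is clipped to the wall at -x. Origin: centre of its underside, z up
- tray_green: fixed open green plastic tray, 156 (x) x 82 (y) x 13 mm high, walls and floor 3 mm thick, with a cross wall in the middle that makes two square bays of about 73 x 76 mm side by side along the tray's x; bay centres at x = -38.5 mm and x = +38.5 mm, y = 0, their floor at z = 3 mm. A white card is clipped to the wall at -x. Origin: centre of its underside, z up
- dropper: amber glass dropper bottle with a black rubber bulb, loose, upright, 32 mm diameter, 96 mm tall; to be left alone; origin at the centre of its underside
- tape: roll of beige masking tape lying flat, loose, 66 mm diameter, 19 mm high; to be left alone; origin at the centre of its underside

How it is judged:
By the outcome, as a careful person would: the job done as asked, in the order asked, and still so for the second after the job is handed in, with the robot touching nothing.
It also fails if it takes over 128 s, if anything falls off the work surface, if the arm or the gripper's body presses on something with over 40 N, if the wrist force passes 120 N, or if a joint passes its speed limit or range.

ROBOT

A 6-joint arm with a two-finger parallel gripper is mounted at the origin on a cart in front of the work surface, level with it; the furniture and walls round the work are solid. World frame = base frame: x ahead of the robot, y to its left, z up, the work surface at z = 0. Lengths are in m, angles in rad, forces in N, time in s.
With the tool pointing down it reaches from about 0.25 to 0.725 m from the base axis. Payload 4 kg.
Tool frame: the origin (TCP) lies between the finger pads; the fingertips stand 11 mm ahead of it and the grasp point (between the pads) lies 8 mm behind it (tcp_to_tips is the z of the fingertips in the tool frame, in m); z points along the fingers, y is the direction in which the jaws open and shut (so a half turn about z gives the same grasp; the last joint's range is limited). The gripper opens to 85 mm and grips with 20 to 120 N. Pads are 22 mm wide; open, the fingers measure 114 mm over their backs; the gripper's body (76 mm by 85 mm) begins 54 mm behind the grasp point. The pads swing forward as they close: fully open they stand 13 mm farther back than shut.
Start: joints at [1.248, 0.241, 0.005, 1.335, 0, 1.571], TCP at [0.159, 0.474, 0.242] pointing down, gripper open.
Joint ranges: [-2.72, 2.72], [-1.05, 1.87], [-1.09, 1.28], [-1.99, 2.15], [-1.42, 1.44], [-3.14, 3.14]. Speed limits (rad/s): [2.79, 2.79, 3.14, 3.14, 3.14, 3.14].

INTERFACE

Orientations are given as a unit quaternion [x, y, z, w].
In Python, from workcell import * gives the robot as it stands.
- The arm moves only by the tool move_arm, never from a script. Its argument "moves" is a list that holds one entry, the list of rows, each a list of 7 numbers: the shift along the world's x, y, z in units of 500 mm (1.0 is 500 mm), then the turn, a rotation vector about the world's x, y, z in units of 30 degrees (1.0 is 30 degrees), then the closure, from -1 (fully open) to 1 (shut), so that 0 is half open. A call has 1 to 8 rows; each row shifts and turns the pose as measured when the row begins; what a row does not reach is not made up. A row lasts 1/12 s, in which the tool goes at most 41.7 mm and 7.16 degrees, less where a joint would pass 70% of its speed; a pose out of reach is approached as far as the arm can. A call with a number of a shift or a turn outside -1 to 1 is refused whole. A call with a gripper value outside its range is refused whole. The fingers move at their own pace and stop on an object; the grip force is fixed at half the most. Time passes only in rows, so rows that do not move let the fingers close. It gives the time, the measured TCP pose, the force and the opening at its end, in the units of the state.
- get_obs(): the state, without advancing time (a new reading comes with each control period).
- camera(name): name is "side" or "top" or "wrist"; returns a dict with "pixels" (400x640x3 uint8, red, green, blue), "range_z" (400x640 float32, m along the optical axis (not along the pixel's ray), 0 where there is no reading), "fx", "fy", "cx", "cy" (pixels), "distortion" ([k1, k2, p1, p2, k3] as OpenCV has them; the pictures are not rectified), "extrinsics" (4x4, takes a point from camera to world coordinates). Camera axes: x right, y down, z forward; pixel columns grow to the right and rows downward; lengths in m; the calibration is good to about 2 mm. A picture is of the moment at which its call begins.
- job_done(): hands the job in, once; it reports no verdict.
The state is a dict: "clock": time; "joint_pos": joint angles; "joint_vel": joint speeds; "tau": joint torques, N m; "eef_pos": TCP position; "tool_rot": TCP orientation; "ft_force": force on the tool from outside, world axes, zero at the start; "ft_torque": the same for the moment, N m; "grip_width": finger opening in m.
Only numpy, scipy, OpenCV 4.12 (cv2) and the standard library are available. Lean on these libraries where they do the work, as an engineer would, in place of code of your own. Each camera call takes 0.05 s, during which the arm holds its last target.

## Working session

There is one attempt and no reset: what is moved stays moved. The work goes in short steps, Python scripts to look and compute and a tool call to move; the robot and the scene stay as the last step left them, time stands still between calls to the robot, and variables do not carry over. Pictures are saved under pics/ and viewed, and the job is handed in when it is done.

Besides the shell and the picture viewer there is one more tool, called after "Request:" by a JSON object that holds its "api" and its "payload". move_arm: Moves the arm, as the interface text tells. Shifts and turns lie within -1 to 1; 1 stands for 500 mm of shift or 30 degrees of turn. Its arguments: {"type":"object","properties":{"moves":{"type":"array","items":{"type":"array","items":{"type":"array","items":{"type":"number"}}}}},"required":["moves"]}

```bash
mkdir -p pics; ls; python3 - <<'E'
from workcell import *
import cv2
o=get_obs();print(o)
for n in ["top","side","wrist"]:
    c=camera(n);cv2.imwrite(f"pics/{n}0.png",c["pixels"][:,:,::-1]);print(n,c["fx"],c["fy"],c["cx"],c["cy"],c["distortion"],c["extrinsics"])
E
```

```text
pics
{'clock': 0.0, 'joint_pos': array([1.24799480e+00, 2.41436254e-01, 3.71147086e-03, 1.33519586e+00,
       1.63306287e-06, 1.57082221e+00]), 'joint_vel': array([-0.00053166, -0.0017156 , -0.00100279, -0.00041982, -0.00018495,
       -0.00017514]), 'tau': array([ 3.47891355e-04, -3.72318327e+01,  2.52407849e+01,  1.70116522e-02,
       -9.91597221e-05, -2.59610786e-07]), 'eef_pos': array([0.15841712, 0.47359319, 0.24139644]), 'tool_rot': array([ 1.60713606e-01,  9.87000511e-01, -1.04822340e-03, -1.71481976e-04]), 'ft_force': array([ 0.08946845, -0.6361051 , -0.20339865]), 'ft_torque': array([ 0.05097744, -0.04546247,  0.04874487]), 'grip_width': 0.08582962296243528}
top 462.05451598342364 462.05451598342364 322.4958333436504 199.9227580373301 [-0.03791637  0.          0.          0.          0.        ] [[ 0.01807765 -0.99333946  0.11379773  0.306842  ]
 [-0.99981799 -0.01865395 -0.00400133  0.0782872 ]
 [ 0.00609746 -0.11370468 -0.99349588  1.29176278]
 [ 0.          0.          0.          1.        ]]
side 450.4460732286786 450.4460732286786 323.57029155773256 196.0610832261067 [-0.04797524  0.          0.          0.          0.        ] [[-0.99858539 -0.00383969  0.05303273  0.41544767]
 [-0.04800299  0.4940507  -0.86810692  0.97982062]
 [-0.0228676  -0.86942462 -0.49353613  0.56352535]
 [ 0.          0.          0.          1.        ]]
wrist 286.6524977585692 286.6524977585692 317.7237000155562 198.50002362459065 [-0.03918885  0.          0.          0.          0.        ] [[ 0.31641048  0.90316377  0.29013724  0.08469029]
 [ 0.94861848 -0.3003707  -0.09950086  0.49778826]
 [-0.00271684  0.30671266 -0.95179828  0.37304384]
 [ 0.          0.          0.          1.        ]]
```

View pics/top0.png

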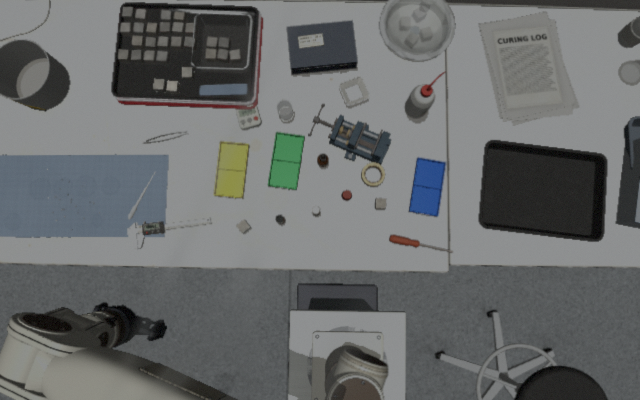

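View pics/side0.png

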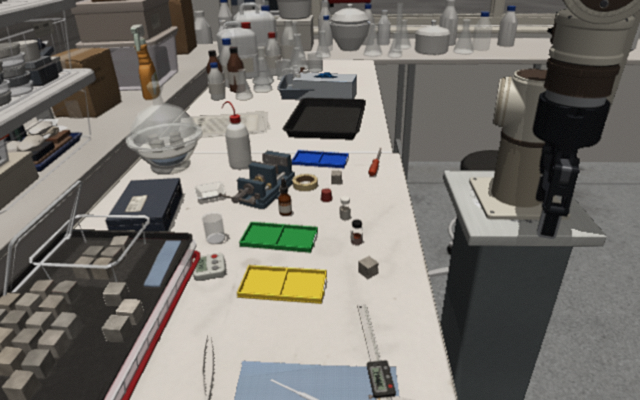

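View pics/wrist0.png

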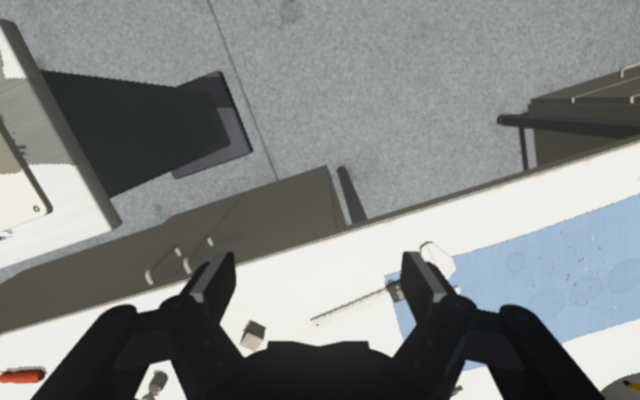

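The top view shows the cubes at (380,203) and (244,227), and the vials at (317,211) white and (281,219) black. The bung is at (347,195), the dropper at (323,160) and the tape at (372,175). The trays are blue (427,187), green (286,161) and yellow (232,170). Next I'll measure them from the depth data.

```bash
cat > h.py <<'E'
from workcell import *
import cv2, numpy as np
def cloud(n):
    c=camera(n);K=np.array([[c["fx"],0,c["cx"]],[0,c["fy"],c["cy"]],[0,0,1.]])
    v,u=np.mgrid[0:400,0:640]
    p=cv2.undistortPoints(np.stack([u,v],-1).reshape(-1,1,2).astype(float),K,np.array(c["distortion"])).reshape(400,640,2)
    z=c["range_z"].astype(float)
    P=np.dstack([p*z[...,None],z]); E=np.array(c["extrinsics"])
    W=P@E[:3,:3].T+E[:3,3]; W[z==0]=np.nan
    return c,W
E
python3 - <<'E'
from h import *
ct,T=cloud("top");cs,S=cloud("side")
names=dict(cubeR=(380,203),cubeL=(244,227),vw=(317,211),vb=(281,219),bung=(347,195),drop=(323,160),tape=(372,175),blue=(427,187),green=(286,161),yel=(232,170))
for n,(u,v) in names.items():
    c=T[v,u]; print(n,"px",c.round(4))
    for nm,W in (("top",T),("side",S)):
        r=0.026 if n not in("tape","blue","green","yel") else (0.045 if n=="tape" else 0.1)
        m=(np.hypot(W[...,0]-c[0],W[...,1]-c[1])<r)&(W[...,2]>(0.008 if r<.1 else .004))&(W[...,2]<0.12)
        if r>=.1:
            px=(ct if nm=="top" else cs)["pixels"].astype(int)
            R,G,B=px[...,0],px[...,1],px[...,2]
            m&={"blue":(B>R+40)&(B>G+30),"green":(G>R+40)&(G>B+30),"yel":(R>B+60)&(G>B+60)}[n]
            m=(np.hypot(W[...,0]-c[0],W[...,1]-c[1])<r)&{"blue":(B>R+40)&(B>G+30),"green":(G>R+40)&(G>B+30),"yel":(R>B+60)&(G>B+60)}[n]
        q=W[m]
        if len(q)<3: print(nm,len(q));continue
        rect=cv2.minAreaRect((q[:,:2]*1000).astype(np.float32))
        print("  ",nm,len(q),"mn",q.min(0).round(4),"mx",q.max(0).round(4),"rect",[np.round(x,1) for x in rect],"zmed",np.median(q[:,2]).round(4))
# crops
cv2.imwrite("pics/crop_top.png",cv2.resize(ct["pixels"][125:255,195:455,::-1],None,fx=3,fy=3,interpolation=cv2.INTER_CUBIC))
cv2.imwrite("pics/crop_side.png",cv2.resize(cs["pixels"][140:310,220:420,::-1],None,fx=3.5,fy=3.5,interpolation=cv2.INTER_CUBIC))
E
```

```text
cubeR px [ 0.446  -0.0852  0.0287]
   top 116 mn [ 0.4335 -0.0998  0.0082] mx [ 0.4613 -0.0719  0.0338] rect [array([447.2, -86.1]), array([27.5, 27.1]), np.float64(87.6)] zmed 0.0283
   side 122 mn [ 0.4326 -0.099   0.009 ] mx [ 0.4594 -0.0693  0.0308] rect [array([446. , -84.1]), array([26.5, 29.9]), np.float64(0.8)] zmed 0.025
cubeL px [0.373  0.2865 0.0279]
   top 119 mn [0.3592 0.2727 0.0084] mx [0.3953 0.3094 0.0355] rect [array([377.4, 290.5]), array([28.2, 29.5]), np.float64(41.0)] zmed 0.0265
   side 311 mn [0.3562 0.2702 0.0081] mx [0.3948 0.311  0.0316] rect [array([376. , 290.7]), array([29.4, 31.3]), np.float64(40.9)] zmed 0.0264
vw px [0.4183 0.0875 0.0551]
   top 69 mn [0.4109 0.0795 0.0109] mx [0.4323 0.1014 0.0583] rect [array([421.6,  90.5]), array([21.2, 22. ]), np.float64(1.1)] zmed 0.0527
   side 189 mn [0.4095 0.078  0.008 ] mx [0.4326 0.1089 0.0548] rect [array([423.1,  94.1]), array([23.9, 26.8]), np.float64(56.7)] zmed 0.0262
vb px [0.395  0.1837 0.0539]
   top 70 mn [0.3859 0.1786 0.0096] mx [0.4111 0.2001 0.0576] rect [array([397. , 189.6]), array([22.5, 21
[... 1465 characters left out ...]
np.float64(81.2)] zmed 0.0046
green px [5.641e-01 1.788e-01 3.000e-04]
   top 1464 mn [ 0.485   0.1315 -0.0055] mx [0.6456 0.227  0.0194] rect [array([564.4, 178.5]), array([ 80.4, 155.4]), np.float64(82.8)] zmed 0.0036
   side 1694 mn [4.833e-01 1.271e-01 2.000e-04] mx [0.6434 0.2308 0.0163] rect [array([562.8, 179.6]), array([ 86.9, 156.2]), np.float64(83.1)] zmed 0.0042
yel px [0.5352 0.331  0.0013]
   top 888 mn [ 0.4594  0.2885 -0.0043] mx [0.6092 0.3711 0.0184] rect [array([533.8, 329.8]), array([ 75.1, 147.3]), np.float64(86.5)] zmed 0.0032
   side 2684 mn [0.4552 0.2854 0.0007] mx [0.6153 0.3807 0.0166] rect [array([535. , 332.4]), array([ 86.5, 157.1]), np.float64(85.3)] zmed 0.0052
```

View pics/crop_top.png

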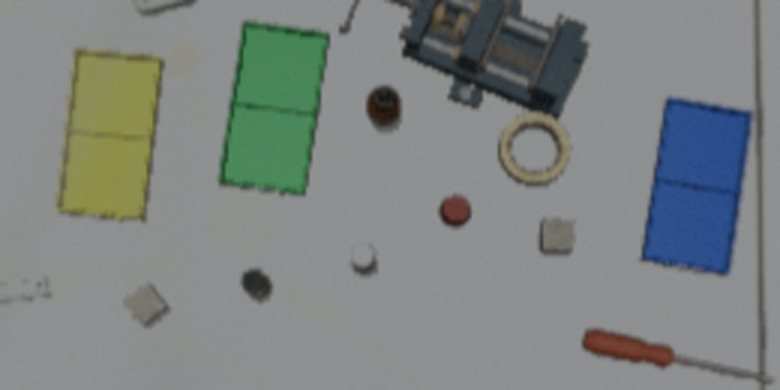

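View pics/crop_side.png

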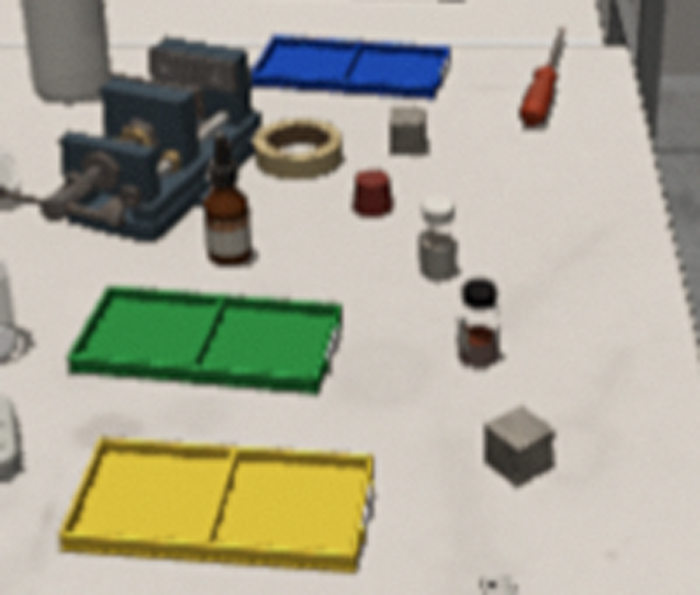

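Request:
{"api": "move_arm", "payload": {"moves": [[[0.055, -0.046, -0.025, 0, 0, -0.127, -1], [0.055, -0.046, -0.025, 0, 0, -0.127, -1], [0.055, -0.046, -0.025, 0, 0, -0.127, -1], [0.055, -0.046, -0.025, 0, 0, -0.127, -1], [0.055, -0.046, -0.025, 0, 0, -0.127, -1], [0.055, -0.046, -0.025, 0, 0, -0.127, -1], [0.055, -0.046, -0.025, 0, 0, -0.127, -1], [0.055, -0.046, -0.025, 0, 0, -0.127, -1]]]}}

```text
clock: 0.92
eef_pos: [0.3813, 0.289, 0.1408]
tool_rot: [0.418, 0.909, 0.005, 0.001]
ft_force: [0.3, 1.4, 0.0]
grip_width: 0.0854
```

```bash
cat >> h.py <<'E'
def yaw(q):
    from scipy.spatial.transform import Rotation as R
    y=R.from_quat(q).as_matrix()[:,1]; return np.degrees(np.arctan2(y[1],y[0]))
def near(W,x,y,r,lo,hi):
    q=W[(np.hypot(W[...,0]-x,W[...,1]-y)<r)&(W[...,2]>lo)&(W[...,2]<hi)]
    if len(q)<5: return len(q)
    rc=cv2.minAreaRect((q[:,:2]*1000).astype(np.float32))
    return len(q),"mn",q.min(0).round(4),"mx",q.max(0).round(4),[np.round(v,1) for v in rc]
E
python3 - <<'E'
from h import *
o=get_obs();print(o["eef_pos"],yaw(o["tool_rot"]))
c,W=cloud("wrist");cv2.imwrite("pics/w1.png",c["pixels"][:,:,::-1])
print(near(W,.3765,.2905,.028,.02,.04)); print(near(W,.3765,.2905,.028,.006,.04))
E
```

```text
[0.38134749 0.28896502 0.14083086] 40.6315164064065
(1001, 'mn', array([0.3576, 0.2713, 0.0205]), 'mx', array([0.396 , 0.3103, 0.0293]), [array([377. , 290.9]), array([27.6, 28.8]), np.float64(39.7)])
(1110, 'mn', array([0.3575, 0.2713, 0.0061]), 'mx', array([0.396 , 0.3103, 0.0293]), [array([377. , 290.9]), array([27.6, 28.8]), np.float64(39.7)])
```

View pics/w1.png

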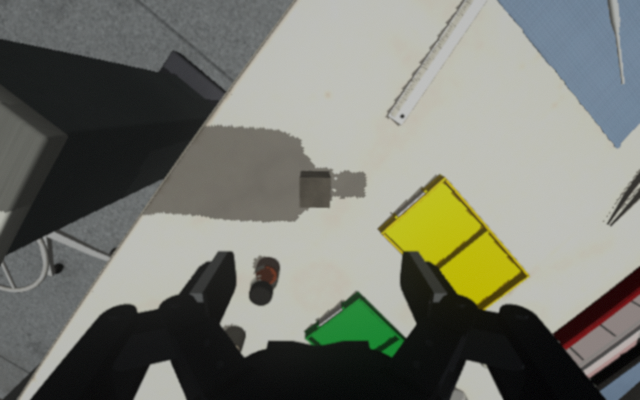

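The wrist view shows the cube at (316,188) between the fingers. It measures (0.377, 0.291) at 39.7°, which agrees with the top view.

Request:
{"api": "move_arm", "payload": {"moves": [[[-0.009, 0.004, -0.042, 0, 0, -0.03, -1], [0, 0, -0.042, 0, 0, 0, -1], [0, 0, -0.042, 0, 0, 0, -1], [0, 0, -0.042, 0, 0, 0, -1], [0, 0, -0.042, 0, 0, 0, -1], [0, 0, -0.042, 0, 0, 0, -1], [0, 0, 0, 0, 0, 0, -1]]]}}

```text
clock: 1.55
eef_pos: [0.3845, 0.2821, 0.0078]
tool_rot: [0.435, 0.9, 0.004, 0.004]
ft_force: [-1.6, -0.2, -0.3]
grip_width: 0.085
```

```bash
python3 - <<'E'
from h import *
o=get_obs();print(o["eef_pos"],yaw(o["tool_rot"]),o["ft_force"])
E
```

```text
[0.3845375  0.28208213 0.0078322 ] 38.44559972573599 [-1.59926504 -0.19036734 -0.33542735]
```

Request:
{"api": "move_arm", "payload": {"moves": [[[-0.0075, 0.009, 0.006, 0, 0, 0.02, -1], [-0.0075, 0.009, 0.006, 0, 0, 0.02, -1], [0, 0, 0, 0, 0, 0, -1], [0, 0, 0, 0, 0, 0, -1]]]}}

```text
clock: 1.88
eef_pos: [0.3766, 0.2931, 0.0165]
tool_rot: [0.424, 0.906, 0.004, 0.004]
ft_force: [0.4, 0.6, 0.6]
grip_width: 0.0854
```

Request:
{"api": "move_arm", "payload": {"moves": [[[0, -0.004, -0.004, 0, 0, 0, -1], [0, 0, 0, 0, 0, 0, 1], [0, 0, 0, 0, 0, 0, 1], [0, 0, 0, 0, 0, 0, 1], [0, 0, 0, 0, 0, 0, 1], [0, 0, 0, 0, 0, 0, 1], [0, 0, 0, 0, 0, 0, 1], [0, 0, 0, 0, 0, 0, 1]]]}}

```text
clock: 2.55
eef_pos: [0.3793, 0.2932, 0.0189]
tool_rot: [0.424, 0.906, 0.008, 0.006]
ft_force: [0.0, -0.5, 0.3]
grip_width: 0.0263
```

Request:
{"api": "move_arm", "payload": {"moves": [[[0, 0, 0.04, 0, 0, 0, 1], [0, 0, 0.06, 0, 0, 0, 1], [0, 0, 0.06, 0, 0, 0, 1], [0, 0, 0.06, 0, 0, 0, 1], [0, 0, 0.04, 0, 0, 0, 1], [0, 0, 0.02, 0, 0, 0, 1], [0, 0, 0, 0, 0, 0, 1]]]}}

```text
clock: 3.13
eef_pos: [0.3754, 0.2897, 0.1615]
tool_rot: [0.424, 0.906, 0.004, 0.004]
ft_force: [0.1, -0.1, -0.3]
grip_width: 0.0271
```

```bash
cat >> h.py <<'E'
def st():
    from scipy.spatial.transform import Rotation as R
    o=get_obs();M=R.from_quat(o["tool_rot"]).as_matrix();z=M[:,2]
    # rotation vector (deg) that brings tool z to -Z
    c=np.cross(z,[0,0,-1]); print("pos",o["eef_pos"].round(4),"yaw",round(yaw(o["tool_rot"]),2),"tiltfix(units)",(np.degrees(c)/30).round(3),"w",round(o["grip_width"],4),"F",o["ft_force"].round(1),"t",round(o["clock"],2),"vel",np.abs(o["joint_vel"]).max().round(3))
E
python3 - <<'E'
from h import *
c,W=cloud("wrist");cv2.imwrite("pics/w2.png",c["pixels"][:,:,::-1]);st()
E
```

```text
pos [0.3751 0.2894 0.1604] yaw 39.82 tiltfix(units) [-0.006  0.016  0.   ] w 0.0266 F [ 0.4 -0.5  0.3] t 3.18 vel 0.04
```

View pics/w2.png

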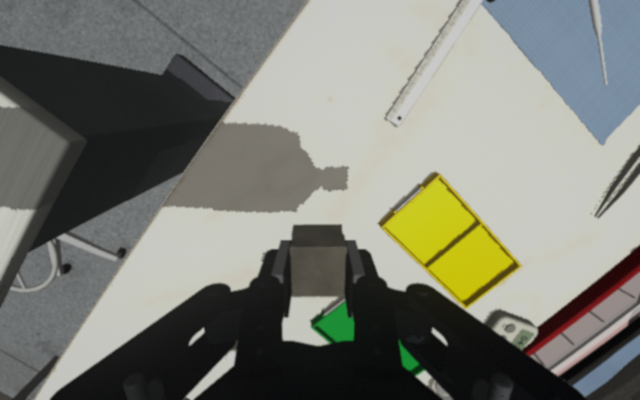

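Request:
{"api": "move_arm", "payload": {"moves": [[[0.012, -0.037, 0, 0, 0.016, 0.1, 1], [0.023, -0.074, 0, 0, 0, 0.1, 1], [0.023, -0.074, 0, 0, 0, 0.1, 1], [0.023, -0.074, 0, 0, 0, 0.1, 1], [0.023, -0.074, 0, 0, 0, 0.1, 1], [0.023, -0.074, 0, 0, 0, 0.1, 1], [0.023, -0.074, 0, 0, 0, 0.1, 1], [0.023, -0.074, 0, 0, 0, 0.1, 1]]]}}

```text
clock: 3.85
eef_pos: [0.4559, 0.0064, 0.1494]
tool_rot: [0.208, 0.978, -0.001, -0.008]
ft_force: [1.2, 0.9, -0.3]
grip_width: 0.0266
```

Request:
{"api": "move_arm", "payload": {"moves": [[[0.022, -0.065, 0.005, 0, 0, 0.1, 1], [0.022, -0.065, 0.005, 0, 0, 0.1, 1], [0.022, -0.065, 0.005, 0, 0, 0.1, 1], [0.022, -0.065, 0, 0, 0, 0.1, 1], [0.022, -0.065, 0, 0, 0, 0.1, 1], [0.022, -0.065, 0, 0, 0, 0, 1], [0.012, -0.036, 0, 0, 0, 0, 1], [0.002, -0.006, 0, 0, 0, 0, 1]]]}}

```text
clock: 4.52
eef_pos: [0.5233, -0.2272, 0.1411]
tool_rot: [0.076, 0.997, -0.002, -0.019]
ft_force: [-0.4, 0.4, 0.3]
grip_width: 0.0268
```

```bash
python3 - <<'E'
from h import *
c,W=cloud("wrist");cv2.imwrite("pics/w3.png",c["pixels"][:,:,::-1]);st()
px=c["pixels"].astype(int);R,G,B=px[...,0],px[...,1],px[...,2]
m=(B>R+40)&(B>G+30)&(np.abs(W[...,2])<.03)
q=W[m];rc=cv2.minAreaRect((q[:,:2]*1000).astype(np.float32));print(len(q),rc)
E
```

```text
pos [ 0.5227 -0.2264  0.1406] yaw 81.29 tiltfix(units) [ 0.002 -0.076  0.   ] w 0.0267 F [-0.2  0.3 -0.5] t 4.57 vel 0.049
13140 ((500.38507080078125, -220.0688934326172), (84.92979431152344, 166.08030700683594), 81.50689697265625)
```

View pics/w3.png

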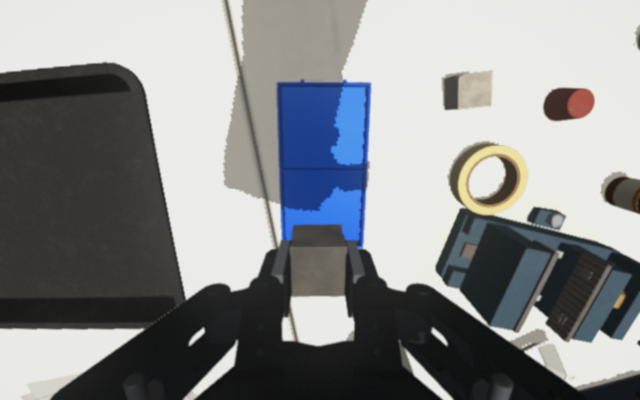

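Request:
{"api": "move_arm", "payload": {"moves": [[[0.013, 0, -0.02, 0, -0.038, 0, 1], [0.012, 0, -0.04, 0, -0.038, 0, 1], [0, 0, -0.05, 0, 0, 0, 1], [0, 0, -0.05, 0, 0, 0, 1], [0, 0, -0.03, 0, 0, 0, 1], [0, 0, -0.006, 0, 0, 0, 1]]]}}

```text
clock: 5.07
eef_pos: [0.5309, -0.2188, 0.0344]
tool_rot: [0.074, 0.997, 0.003, -0.003]
ft_force: [-0.2, -0.0, -1.3]
grip_width: 0.0266
```

```bash
python3 -c "
from h import *;st()"
```

```text
pos [ 0.5309 -0.2188  0.0344] yaw 81.47 tiltfix(units) [-0.011 -0.011 -0.   ] w 0.0266 F [-0.2 -0.  -1.3] t 5.07 vel 0.072
```

Request:
{"api": "move_arm", "payload": {"moves": [[[0.008, -0.014, -0.008, -0.011, -0.011, 0, 1], [0, 0, -0.006, 0, 0, 0, 1], [0, 0, -0.004, 0, 0, 0, 1], [0, 0, 0, 0, 0, 0, 1]]]}}

```text
clock: 5.4
eef_pos: [0.5334, -0.2225, 0.0236]
tool_rot: [0.072, 0.997, 0.001, -0.002]
ft_force: [-0.7, 0.3, -1.0]
grip_width: 0.0265
```

```bash
python3 -c "
from h import *;st()"
```

```text
pos [ 0.5334 -0.2225  0.0236] yaw 81.7 tiltfix(units) [-0.005 -0.008 -0.   ] w 0.0265 F [-0.7  0.3 -1. ] t 5.4 vel 0.012
```

Almost on the floor. I'll lower slowly until there is contact.

Request:
{"api": "move_arm", "payload": {"moves": [[[0.003, -0.003, -0.003, 0, -0.008, 0, 1], [0, 0, -0.002, 0, 0, 0, 1]]]}}

```text
clock: 5.57
eef_pos: [0.5365, -0.2245, 0.0228]
tool_rot: [0.072, 0.997, 0.001, 0.002]
ft_force: [0.4, -0.9, -0.8]
grip_width: 0.0265
```

```bash
python3 -c "
from h import *;st()
c,W=cloud('side');cv2.imwrite('pics/s3.png',cv2.resize(c['pixels'][100:220,240:400,::-1],None,fx=4,fy=4))"
```

```text
pos [ 0.5365 -0.2245  0.0228] yaw 81.72 tiltfix(units) [-0.002  0.007  0.   ] w 0.0265 F [ 0.4 -0.9 -0.8] t 5.57 vel 0.013
```

View pics/s3.png

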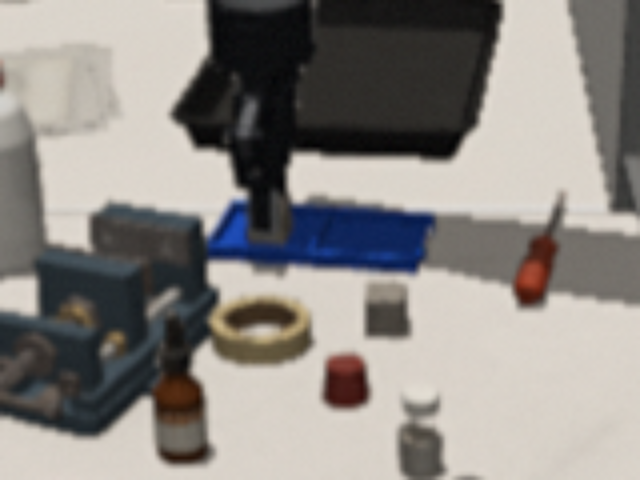

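The side view shows the cube in the far bay of the blue tray at (270,215), upright. I'll lower another 1 mm and release.

Request:
{"api": "move_arm", "payload": {"moves": [[[0, 0, -0.003, 0, 0, 0, 1], [0, 0, -0.001, 0, 0, 0, 1], [0, 0, 0, 0, 0, 0, 0], [0, 0, 0, 0, 0, 0, 0], [0, 0, 0, 0, 0, 0, 0], [0, 0, 0, 0, 0, 0, 0]]]}}

```text
clock: 6.12
eef_pos: [0.5378, -0.2253, 0.0227]
tool_rot: [0.073, 0.997, 0.0, 0.004]
ft_force: [-0.5, 1.0, -0.5]
grip_width: 0.0428
```

```bash
python3 -c "
from h import *;st()"
```

```text
pos [ 0.5378 -0.2253  0.0227] yaw 81.68 tiltfix(units) [0.001 0.014 0.   ] w 0.0428 F [-0.5  1.  -0.5] t 6.12 vel 0.002
```

Request:
{"api": "move_arm", "payload": {"moves": [[[0, 0, 0.03, 0, 0, 0, 0], [0, 0, 0.05, 0, 0, 0, 0], [0, 0, 0.06, 0, 0, 0, 0], [-0.03, 0.048, 0.05, 0, 0, 0.05, -1], [-0.05, 0.075, 0, 0, 0, 0.05, -1], [-0.05, 0.075, 0, 0, 0, 0.05, -1], [-0.03, 0.048, 0, 0, 0, 0.05, -1], [-0.01, 0.015, 0, 0, 0, 0.05, -1]]]}}

```text
clock: 6.78
eef_pos: [0.4506, -0.0936, 0.1203]
tool_rot: [0.008, 1.0, 0.0, 0.005]
ft_force: [-0.0, 0.1, 0.2]
grip_width: 0.0859
```

```bash
python3 - <<'E'
from h import *
c,W=cloud("wrist");cv2.imwrite("pics/w4.png",c["pixels"][:,:,::-1]);st()
print(near(W,.4465,-.085,.028,.02,.04)); print(near(W,.4685,.008,.028,.006,.04))
print("placed",near(W,.537,-.225,.03,.02,.06))
E
```

```text
pos [ 0.4504 -0.0934  0.1203] yaw 89.22 tiltfix(units) [-0.001  0.019  0.   ] w 0.0854 F [-1.3  0.7 -0.6] t 6.83 vel 0.07
(1189, 'mn', array([ 0.4328, -0.1013,  0.0201]), 'mx', array([ 0.4619, -0.0728,  0.0304]), [array([447.3, -87.1]), array([28.1, 28.9]), np.float64(88.8)])
(1021, 'mn', array([ 0.4556, -0.0085,  0.006 ]), 'mx', array([0.4832, 0.0185, 0.0278]), [array([469.1,   5.4]), array([26.9, 27.5]), np.float64(78.1)])
placed (432, 'mn', array([ 0.5209, -0.2405,  0.0201]), 'mx', array([ 0.5427, -0.2154,  0.032 ]), [array([ 533.1, -228.1]), array([22.2, 22.9]), np.float64(80.8)])
```

View pics/w4.png

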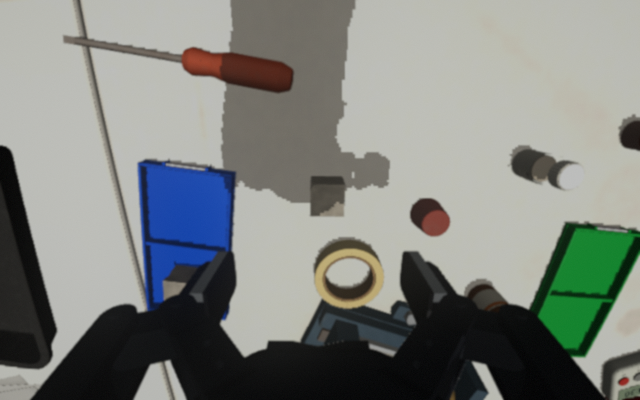

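The wrist view shows the first cube upright in the far bay. The second cube is at (327,196), about (0.447, -0.0865).

Request:
{"api": "move_arm", "payload": {"moves": [[[-0.007, 0.014, -0.03, 0, 0.019, 0, -1], [0, 0, -0.05, 0, 0, 0, -1], [0, 0, -0.05, 0, 0, 0, -1], [0, 0, -0.03, 0, 0, 0, -1], [0, 0, -0.01, 0, 0, 0, -1], [0, 0, 0, 0, 0, 0, -1]]]}}

```text
clock: 7.33
eef_pos: [0.4531, -0.0888, 0.0354]
tool_rot: [0.006, 1.0, -0.002, 0.006]
ft_force: [-0.7, 0.1, 0.5]
grip_width: 0.0854
```

```bash
python3 -c "
from h import *;st()"
```

```text
pos [ 0.4531 -0.0888  0.0354] yaw 89.29 tiltfix(units) [0.008 0.023 0.   ] w 0.0854 F [-0.7  0.1  0.5] t 7.33 vel 0.021
```

Request:
{"api": "move_arm", "payload": {"moves": [[[-0.006, 0.002, -0.014, 0.008, 0.023, 0, -1], [-0.006, 0.002, -0.014, 0, 0, 0, -1], [-0.002, 0, -0.01, 0, 0, 0, -1], [0, 0, -0.004, 0, 0, 0, -1]]]}}

```text
clock: 7.67
eef_pos: [0.4489, -0.0884, 0.0148]
tool_rot: [0.007, 1.0, -0.001, 0.002]
ft_force: [-0.7, -0.5, -0.1]
grip_width: 0.0852
```

```bash
python3 -c "
from h import *;st()"
```

```text
pos [ 0.4489 -0.0884  0.0148] yaw 89.19 tiltfix(units) [0.002 0.007 0.   ] w 0.0852 F [-0.7 -0.5 -0.1] t 7.67 vel 0.062
```

Request:
{"api": "move_arm", "payload": {"moves": [[[-0.004, 0.004, -0.002, 0, 0, 0, 1], [0, 0, -0.001, 0, 0, 0, 1], [0, 0, -0.001, 0, 0, 0, 1], [0, 0, -0.001, 0, 0, 0, 1], [0, 0, 0, 0, 0, 0, 1], [0, 0, 0, 0, 0, 0, 1], [0, 0, 0, 0, 0, 0, 1]]]}}

```text
clock: 8.25
eef_pos: [0.448, -0.0865, 0.0136]
tool_rot: [0.007, 1.0, -0.001, 0.004]
ft_force: [-0.2, 0.7, -0.3]
grip_width: 0.0274
```

```bash
python3 -c "
from h import *;st()"
```

```text
pos [ 0.448  -0.0865  0.0136] yaw 89.2 tiltfix(units) [0.004 0.014 0.   ] w 0.0274 F [-0.2  0.7 -0.3] t 8.25 vel 0.003
```

Request:
{"api": "move_arm", "payload": {"moves": [[[0, 0, 0.03, 0, 0, 0, 1], [0, 0, 0.06, 0, 0.014, 0, 1], [0, 0, 0.06, 0, 0, 0, 1], [0.004, -0.04, 0.02, 0, 0, -0.09, 1], [0.008, -0.075, 0, 0, 0, -0.09, 1], [0.007, -0.075, 0, 0, 0, -0.09, 1], [0.004, -0.048, 0, 0, 0, 0, 1], [0, -0.012, 0, 0, 0, 0, 1]]]}}

```text
clock: 8.92
eef_pos: [0.458, -0.2138, 0.1031]
tool_rot: [0.077, 0.997, -0.001, -0.001]
ft_force: [1.1, 0.5, -0.9]
grip_width: 0.0276
```

```bash
python3 -c "
from h import *;st()"
```

```text
pos [ 0.458  -0.2138  0.1031] yaw 81.18 tiltfix(units) [ 0.002 -0.003  0.   ] w 0.0276 F [ 1.1  0.5 -0.9] t 8.92 vel 0.133
```

Request:
{"api": "move_arm", "payload": {"moves": [[[0.002, 0, -0.03, 0, 0, 0, 1], [0, 0, -0.05, 0, 0, 0, 1], [0, 0, -0.04, 0, 0, 0, 1], [0, 0, -0.02, 0, 0, 0, 1], [0, 0, -0.006, 0, 0, 0, 1], [0, 0, 0, 0, 0, 0, 1]]]}}

```text
clock: 9.42
eef_pos: [0.4587, -0.2151, 0.0278]
tool_rot: [0.079, 0.997, -0.0, 0.0]
ft_force: [-0.1, -0.2, 0.4]
grip_width: 0.0277
```

```bash
python3 -c "
from h import *;st()"
```

```text
pos [ 0.4587 -0.2151  0.0278] yaw 80.9 tiltfix(units) [0.    0.001 0.   ] w 0.0277 F [-0.1 -0.2  0.4] t 9.42 vel 0.011
```

Request:
{"api": "move_arm", "payload": {"moves": [[[0, 0, -0.008, 0, 0, 0, 1], [0, 0, -0.008, 0, 0, 0, 1], [0, 0, -0.004, 0, 0, 0, 1], [0, 0, -0.002, 0, 0, 0, 1], [0, 0, 0, 0, 0, 0, 1]]]}}

```text
clock: 9.83
eef_pos: [0.46, -0.2144, 0.0179]
tool_rot: [0.078, 0.997, -0.0, 0.002]
ft_force: [-0.4, -0.0, -0.6]
grip_width: 0.0276
```

```bash
python3 -c "
from h import *;st()"
```

```text
pos [ 0.46   -0.2144  0.0179] yaw 81.01 tiltfix(units) [0.002 0.006 0.   ] w 0.0276 F [-0.4 -0.  -0.6] t 9.83 vel 0.006
```

Request:
{"api": "move_arm", "payload": {"moves": [[[0, 0, -0.003, 0, 0, 0, 1], [0, 0, -0.001, 0, 0, 0, 1], [0, 0, 0, 0, 0, 0, 0], [0, 0, 0, 0, 0, 0, 0], [0, 0, 0, 0, 0, 0, 0], [0, 0, 0, 0, 0, 0, 0]]]}}

```text
clock: 10.33
eef_pos: [0.4616, -0.2151, 0.0174]
tool_rot: [0.078, 0.997, -0.001, 0.003]
ft_force: [-0.1, -0.4, -0.1]
grip_width: 0.0427
```

Request:
{"api": "move_arm", "payload": {"moves": [[[0, 0, 0.03, 0, 0, 0, 0], [0, 0, 0.06, 0, 0, 0, 0], [0, 0, 0.07, 0, 0, 0, 0], [0, 0, 0.07, 0, 0, 0, -1], [-0.01, 0.075, 0.03, 0, 0, 0.06, -1], [-0.01, 0.075, 0, 0, 0, 0.06, -1], [-0.01, 0.075, 0, 0, 0, 0.06, -1], [-0.01, 0.075, 0, 0, 0, 0.06, -1]]]}}

```text
clock: 11.0
eef_pos: [0.4417, -0.0668, 0.1541]
tool_rot: [0.021, 1.0, -0.002, 0.006]
ft_force: [0.4, 0.0, -0.8]
grip_width: 0.0853
```

```bash
python3 - <<'E'
from h import *
st()
c,W=cloud("side");print("placed2",near(W,.46,-.214,.03,.02,.06),near(W,.537,-.225,.03,.02,.06))
E
```

```text
pos [ 0.4417 -0.0668  0.1541] yaw 87.62 tiltfix(units) [0.007 0.023 0.   ] w 0.0853 F [ 0.4  0.  -0.8] t 11.0 vel 0.982
placed2 (80, 'mn', array([ 0.4435, -0.2296,  0.0205]), 'mx', array([ 0.4749, -0.1925,  0.0329]), [array([ 459.7, -212.2]), array([36.5, 28.6]), np.float64(78.6)]) (79, 'mn', array([ 0.52  , -0.2421,  0.0202]), 'mx', array([ 0.5514, -0.2081,  0.0338]), [array([ 534.5, -224. ]), array([33.8, 28.5]), np.float64(72.0)])
```

Both cubes now stand in the blue tray. The white vial is next.

Request:
{"api": "move_arm", "payload": {"moves": [[[-0.01, 0.075, 0, 0, 0.02, 0, -1], [-0.01, 0.075, 0, 0, 0, 0, -1], [-0.01, 0.07, -0.01, 0, 0, 0, -1], [-0.006, 0.05, -0.02, 0, 0, 0, -1], [0, 0.02, -0.01, 0, 0, 0, -1], [0, 0, 0, 0, 0, 0, -1]]]}}

```text
clock: 11.55
eef_pos: [0.422, 0.0885, 0.1357]
tool_rot: [0.015, 1.0, 0.001, 0.003]
ft_force: [-0.4, -0.4, -0.0]
grip_width: 0.0851
```

```bash
python3 - <<'E'
from h import *
c,W=cloud("wrist");cv2.imwrite("pics/w5.png",c["pixels"][:,:,::-1]);st()
print(near(W,.4215,.0915,.025,.046,.06)); print(near(W,.4215,.0915,.025,.006,.06)); 
E
```

```text
pos [0.422  0.0877 0.136 ] yaw 88.18 tiltfix(units) [-0.004  0.012  0.   ] w 0.0847 F [-0.1 -0.3  0.2] t 11.6 vel 0.047
(579, 'mn', array([0.4122, 0.0813, 0.0463]), 'mx', array([0.4331, 0.1024, 0.055 ]), [array([422.8,  91.7]), array([20.9, 21. ]), np.float64(20.5)])
(961, 'mn', array([0.4105, 0.078 , 0.0061]), 'mx', array([0.4331, 0.104 , 0.055 ]), [array([421.8,  91.1]), array([23.2, 23.3]), np.float64(67.8)])
```

View pics/w5.png

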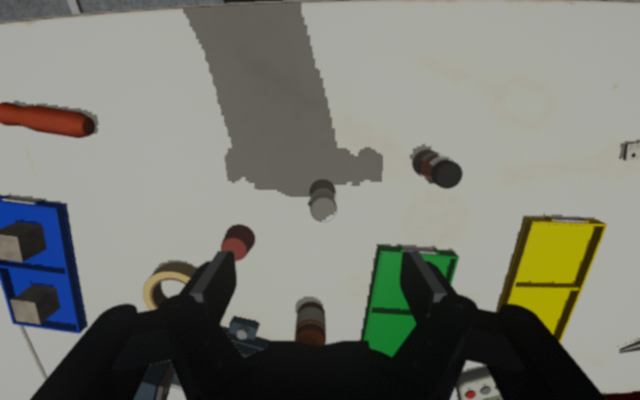

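The wrist view shows both cubes in their own bays and the white vial at (322,200), measured at (0.4225, 0.0917).

Request:
{"api": "move_arm", "payload": {"moves": [[[0, 0.008, -0.03, 0, 0.012, 0, -1], [0, 0, -0.05, 0, 0, 0, -1], [0, 0, -0.05, 0, 0, 0, -1], [0, 0, -0.04, 0, 0, 0, -1], [0, 0, -0.02, 0, 0, 0, -1], [0, 0, -0.004, 0, 0, 0, -1], [0, 0, 0, 0, 0, 0, -1]]]}}

```text
clock: 12.18
eef_pos: [0.4266, 0.0853, 0.0392]
tool_rot: [0.02, 1.0, 0.0, 0.004]
ft_force: [-0.2, -0.2, 0.1]
grip_width: 0.0853
```

```bash
python3 -c "
from h import *;st()"
```

```text
pos [0.4266 0.0853 0.0392] yaw 87.71 tiltfix(units) [-0.001  0.016  0.   ] w 0.0853 F [-0.2 -0.2  0.1] t 12.18 vel 0.027
```

Request:
{"api": "move_arm", "payload": {"moves": [[[-0.004, 0.006, -0.014, 0, 0.016, 0, -1], [-0.004, 0.006, -0.012, 0, 0, 0, -1], [0, 0, -0.006, 0, 0, 0, -1], [0, 0, 0, 0, 0, 0, -1]]]}}

```text
clock: 12.52
eef_pos: [0.4251, 0.0904, 0.0245]
tool_rot: [0.022, 1.0, 0.001, 0.002]
ft_force: [0.0, 0.4, 0.5]
grip_width: 0.0852
```

```bash
python3 -c "
from h import *;st()"
```

```text
pos [0.4251 0.0904 0.0245] yaw 87.51 tiltfix(units) [-0.002  0.008  0.   ] w 0.0852 F [0.  0.4 0.5] t 12.52 vel 0.007
```

Request:
{"api": "move_arm", "payload": {"moves": [[[-0.005, 0.003, -0.005, 0, 0.008, 0, 1], [0, 0, 0, 0, 0, 0, 1], [0, 0, -0.001, 0, 0, 0, 1], [0, 0, -0.001, 0, 0, 0, 1], [0, 0, 0, 0, 0, 0, 1], [0, 0, 0, 0, 0, 0, 1], [0, 0, 0, 0, 0, 0, 1], [0, 0, 0, 0, 0, 0, 1]]]}}

```text
clock: 13.18
eef_pos: [0.4237, 0.0929, 0.0221]
tool_rot: [0.021, 1.0, 0.001, 0.002]
ft_force: [-0.2, -0.2, -0.1]
grip_width: 0.0239
```

```bash
python3 -c "
from h import *;st()"
```

```text
pos [0.4237 0.0929 0.0221] yaw 87.59 tiltfix(units) [-0.003  0.006  0.   ] w 0.0239 F [-0.2 -0.2 -0.1] t 13.18 vel 0.001
```

Request:
{"api": "move_arm", "payload": {"moves": [[[0, 0, 0.03, 0, 0, 0, 1], [0, 0, 0.06, 0, 0, 0, 1], [0, 0, 0.06, 0, 0, 0, 1], [0, 0, 0.06, 0, 0, 0, 1], [0.02, 0.032, 0.03, 0, 0, -0.03, 1], [0.04, 0.064, 0.01, 0, 0, -0.03, 1], [0.04, 0.064, 0, 0, 0, 0, 1], [0.04, 0.064, 0, 0, 0, 0, 1]]]}}

```text
clock: 13.85
eef_pos: [0.4878, 0.2019, 0.1531]
tool_rot: [0.043, 0.999, -0.001, -0.003]
ft_force: [0.8, -1.0, 0.0]
grip_width: 0.0238
```

```bash
python3 -c "
from h import *;st()"
```

```text
pos [0.4878 0.2019 0.1531] yaw 85.09 tiltfix(units) [ 0.002 -0.011  0.   ] w 0.0238 F [ 0.8 -1.   0. ] t 13.85 vel 1.029
```

Request:
{"api": "move_arm", "payload": {"moves": [[[0.044, 0.062, 0, 0, -0.01, 0, 1], [0.044, 0.062, 0, 0, 0, 0, 1], [0.04, 0.06, 0, 0, 0, 0, 1], [0.024, 0.036, 0, 0, 0, 0, 1], [0.008, 0.01, 0, 0, 0, 0, 1], [0, 0, 0, 0, 0, 0, 1]]]}}

```text
clock: 14.35
eef_pos: [0.5736, 0.33, 0.1513]
tool_rot: [0.04, 0.999, 0.001, 0.002]
ft_force: [-0.5, -0.0, -0.4]
grip_width: 0.0234
```

```bash
python3 - <<'E'
from h import *
c,W=cloud("wrist");cv2.imwrite("pics/w6.png",c["pixels"][:,:,::-1]);st()
px=c["pixels"].astype(int);R,G,B=px[...,0],px[...,1],px[...,2]
m=(R>B+60)&(G>B+60)&(np.abs(W[...,2])<.03)
q=W[m];rc=cv2.minAreaRect((q[:,:2]*1000).astype(np.float32));print(len(q),rc)
E
```

```text
pos [0.5729 0.3293 0.1511] yaw 85.4 tiltfix(units) [-0.003  0.005  0.   ] w 0.0242 F [-1.3  0.6 -0.2] t 14.4 vel 0.054
13810 ((539.5653686523438, 333.7372131347656), (83.15484619140625, 163.899169921875), 85.36534118652344)
```

View pics/w6.png

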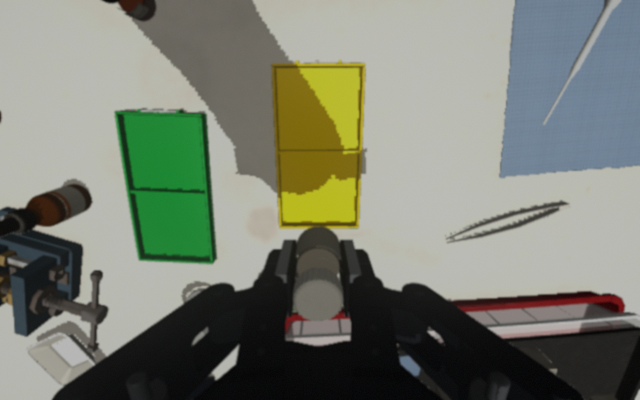

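The wrist view shows the white vial held over the far end of the yellow tray, which lies around (318,150). I'll lower it.

Request:
{"api": "move_arm", "payload": {"moves": [[[0, 0, -0.03, 0, 0, 0, 1], [0, 0, -0.05, 0, 0, 0, 1], [0, 0, -0.06, 0, 0, 0, 1], [0, 0, -0.05, 0, 0, 0, 1], [0, 0, -0.025, 0, 0, 0, 1], [0, 0, -0.008, 0, 0, 0, 1], [0, 0, 0, 0, 0, 0, 1]]]}}

```text
clock: 14.98
eef_pos: [0.5693, 0.3224, 0.0374]
tool_rot: [0.042, 0.999, -0.0, 0.001]
ft_force: [-0.4, 0.2, -0.0]
grip_width: 0.0236
```

```bash
python3 -c "
from h import *;st()"
```

```text
pos [0.5693 0.3224 0.0374] yaw 85.13 tiltfix(units) [0.001 0.003 0.   ] w 0.0236 F [-0.4  0.2 -0. ] t 14.98 vel 0.03
```

Request:
{"api": "move_arm", "payload": {"moves": [[[0.006, 0.01, -0.008, 0, 0, 0, 1], [0.002, 0.002, -0.008, 0, 0, 0, 1], [0, 0, -0.006, 0, 0, 0, 1], [0, 0, -0.002, 0, 0, 0, 1], [0, 0, 0, 0, 0, 0, 1]]]}}

```text
clock: 15.4
eef_pos: [0.5758, 0.3288, 0.0291]
tool_rot: [0.043, 0.999, 0.001, 0.003]
ft_force: [-0.3, 0.9, 0.3]
grip_width: 0.0238
```

```bash
python3 -c "
from h import *;st()"
```

```text
pos [0.5758 0.3288 0.0291] yaw 85.04 tiltfix(units) [-0.005  0.013  0.   ] w 0.0238 F [-0.3  0.9  0.3] t 15.4 vel 0.01
```

Request:
{"api": "move_arm", "payload": {"moves": [[[-0.003, 0, -0.005, 0, 0.013, 0, 1], [0, 0, -0.004, 0, 0, 0, 1], [0, 0, -0.002, 0, 0, 0, 1]]]}}

```text
clock: 15.65
eef_pos: [0.5753, 0.3297, 0.0251]
tool_rot: [0.043, 0.999, 0.002, 0.001]
ft_force: [-0.1, -0.7, -0.5]
grip_width: 0.0237
```

```bash
python3 -c "
from h import *;st()"
```

```text
pos [0.5753 0.3297 0.0251] yaw 85.06 tiltfix(units) [-0.008  0.005  0.   ] w 0.0237 F [-0.1 -0.7 -0.5] t 15.65 vel 0.018
```

Request:
{"api": "move_arm", "payload": {"moves": [[[0, 0, -0.001, 0, 0, 0, 1], [0, 0, 0, 0, 0, 0, 0], [0, 0, 0, 0, 0, 0, 0], [0, 0, 0, 0, 0, 0, 0], [0, 0, 0, 0, 0, 0, 0], [0, 0, 0, 0, 0, 0, 0]]]}}

```text
clock: 16.15
eef_pos: [0.5755, 0.3299, 0.025]
tool_rot: [0.043, 0.999, 0.002, 0.001]
ft_force: [0.8, 0.6, -0.2]
grip_width: 0.0425
```

```bash
python3 - <<'E'
from h import *
st()
c,W=cloud('side');cv2.imwrite('pics/s7.png',cv2.resize(c['pixels'][140:310,200:420,::-1],None,fx=3.5,fy=3.5))
E
```

```text
pos [0.5755 0.3299 0.025 ] yaw 85.06 tiltfix(units) [-0.009  0.006  0.   ] w 0.0425 F [ 0.8  0.6 -0.2] t 16.15 vel 0.003
```

View pics/s7.png

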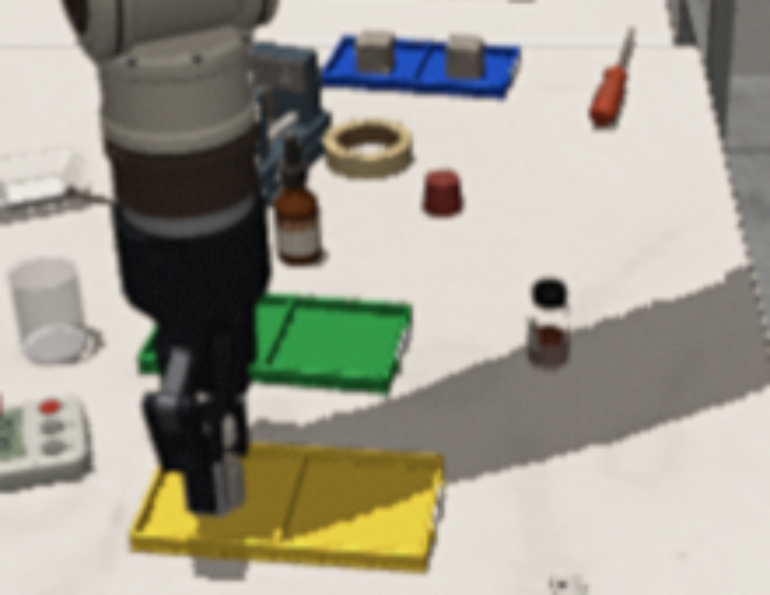

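The side view shows both cubes in the blue tray and the white vial standing between the open fingers in the far yellow bay, near (215,470). I'll go straight up, then over to the black vial.

Request:
{"api": "move_arm", "payload": {"moves": [[[0, 0, 0.03, 0, 0, 0, 0], [0, 0, 0.06, 0, 0, 0, 0], [0, 0, 0.07, 0, 0, 0, 0], [0, 0, 0.07, 0, 0, 0, -1], [-0.02, -0.016, 0.03, 0, 0, 0, -1], [-0.06, -0.047, 0, 0, 0, 0, -1], [-0.06, -0.047, 0, 0, 0, 0, -1], [-0.06, -0.047, 0, 0, 0, 0, -1]]]}}

```text
clock: 16.87
eef_pos: [0.4761, 0.2525, 0.157]
tool_rot: [0.042, 0.999, 0.003, 0.003]
ft_force: [0.7, -0.2, 1.4]
grip_width: 0.0851
```

```bash
python3 -c "
from h import *;st()"
```

```text
pos [0.4761 0.2525 0.157 ] yaw 85.19 tiltfix(units) [-0.012  0.012  0.   ] w 0.0851 F [ 0.7 -0.2  1.4] t 16.87 vel 1.321
```

Request:
{"api": "move_arm", "payload": {"moves": [[[-0.055, -0.043, 0, -0.01, 0.012, 0, -1], [-0.05, -0.04, -0.01, 0, 0, 0, -1], [-0.03, -0.02, -0.02, 0, 0, 0, -1], [-0.005, -0.005, -0.01, 0, 0, 0, -1], [0, 0, 0, 0, 0, 0, -1]]]}}

```text
clock: 17.28
eef_pos: [0.3965, 0.1917, 0.1381]
tool_rot: [0.043, 0.999, 0.0, -0.0]
ft_force: [0.4, -0.8, 0.9]
grip_width: 0.0851
```

```bash
python3 - <<'E'
from h import *
c,W=cloud("wrist");cv2.imwrite("pics/w8.png",c["pixels"][:,:,::-1]);st()
print(near(W,.397,.1905,.025,.046,.06)); print(near(W,.397,.1905,.025,.006,.06)); print(near(W,.575,.329,.03,.03,.08))
E
```

```text
pos [0.3971 0.1922 0.1385] yaw 85.11 tiltfix(units) [-0.001 -0.    -0.   ] w 0.0857 F [-0.4 -0.5  1.4] t 17.33 vel 0.06
(561, 'mn', array([0.3868, 0.1793, 0.0461]), 'mx', array([0.408 , 0.2   , 0.0555]), [array([397.4, 189.7]), array([20.3, 21. ]), np.float64(85.1)])
(910, 'mn', array([0.3851, 0.1779, 0.006 ]), 'mx', array([0.408 , 0.2016, 0.0555]), [array([396.2, 190.1]), array([23.1, 22.8]), np.float64(20.5)])
(184, 'mn', array([0.5669, 0.3195, 0.0549]), 'mx', array([0.585 , 0.3392, 0.0575]), [array([577.1, 329.4]), array([18.9, 16. ]), np.float64(70.4)])
```

View pics/w8.png

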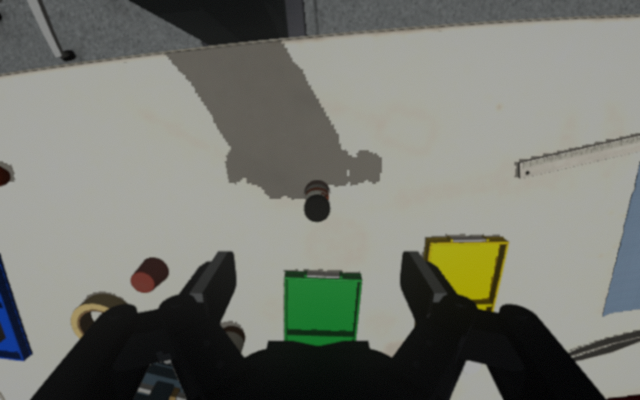

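The black vial is at (317,205), measured at (0.397, 0.190), and the placed white vial's cap is at the expected height.

Request:
{"api": "move_arm", "payload": {"moves": [[[-0.004, 0.002, -0.03, 0, 0, 0, -1], [-0.002, 0.002, -0.05, 0, 0, 0, -1], [0, 0, -0.05, 0, 0, 0, -1], [0, 0, -0.04, 0, 0, 0, -1], [0, 0, -0.02, 0, 0, 0, -1], [0, 0, -0.006, 0, 0, 0, -1], [0, 0, 0, 0, 0, 0, -1]]]}}

```text
clock: 17.92
eef_pos: [0.4084, 0.203, 0.0411]
tool_rot: [0.042, 0.999, 0.005, 0.009]
ft_force: [0.8, 0.5, 0.2]
grip_width: 0.0854
```

```bash
python3 -c "
from h import *;st()"
```

```text
pos [0.4084 0.203  0.0411] yaw 85.23 tiltfix(units) [-0.019  0.034  0.   ] w 0.0854 F [0.8 0.5 0.2] t 17.92 vel 0.037
```

Request:
{"api": "move_arm", "payload": {"moves": [[[-0.011, -0.012, -0.008, -0.01, 0.03, 0, -1], [-0.011, -0.012, -0.012, -0.01, 0, 0, -1], [0, 0, -0.012, 0, 0, 0, -1], [0, 0, -0.004, 0, 0, 0, -1], [0, 0, 0, 0, 0, 0, -1]]]}}

```text
clock: 18.33
eef_pos: [0.4005, 0.192, 0.0239]
tool_rot: [0.042, 0.999, 0.001, 0.003]
ft_force: [-0.1, 0.1, -0.2]
grip_width: 0.0855
```

```bash
python3 -c "
from h import *;st()"
```

```text
pos [0.4005 0.192  0.0239] yaw 85.24 tiltfix(units) [-0.002  0.012  0.   ] w 0.0855 F [-0.1  0.1 -0.2] t 18.33 vel 0.006
```

Request:
{"api": "move_arm", "payload": {"moves": [[[-0.007, -0.003, -0.004, 0, 0.012, 0, 1], [0, 0, -0.001, 0, 0, 0, 1], [0, 0, -0.001, 0, 0, 0, 1], [0, 0, -0.001, 0, 0, 0, 1], [0, 0, 0, 0, 0, 0, 1], [0, 0, 0, 0, 0, 0, 1], [0, 0, 0, 0, 0, 0, 1], [0, 0, 0, 0, 0, 0, 1]]]}}

```text
clock: 19.0
eef_pos: [0.3978, 0.1909, 0.0215]
tool_rot: [0.042, 0.999, 0.001, 0.001]
ft_force: [0.9, -0.5, -0.5]
grip_width: 0.0237
```

```bash
python3 -c "
from h import *;st()"
```

```text
pos [0.3978 0.1909 0.0215] yaw 85.24 tiltfix(units) [-0.005  0.005  0.   ] w 0.0237 F [ 0.9 -0.5 -0.5] t 19.0 vel 0.003
```

Request:
{"api": "move_arm", "payload": {"moves": [[[0, 0, 0.03, 0, 0, 0, 1], [0, 0, 0.06, 0, 0, 0, 1], [0, 0, 0.06, 0, 0, 0, 1], [0.02, 0.03, 0.06, 0, 0, 0, 1], [0.044, 0.064, 0.01, 0, 0, 0, 1], [0.046, 0.066, 0, 0, 0, 0, 1], [0.046, 0.066, 0, 0, 0, 0, 1], [0.03, 0.042, 0, 0, 0, 0, 1]]]}}

```text
clock: 19.67
eef_pos: [0.4866, 0.3237, 0.1373]
tool_rot: [0.045, 0.999, -0.001, -0.003]
ft_force: [0.2, 0.2, -0.2]
grip_width: 0.0239
```

Request:
{"api": "move_arm", "payload": {"moves": [[[0.008, 0.01, 0, 0, 0, 0, 1], [0, 0, 0, 0, 0, 0, 1]]]}}

```text
clock: 19.83
eef_pos: [0.4941, 0.3344, 0.137]
tool_rot: [0.043, 0.999, 0.001, -0.001]
ft_force: [-0.3, -0.1, 0.1]
grip_width: 0.0235
```

```bash
python3 - <<'E'
from h import *
c,W=cloud("wrist");cv2.imwrite("pics/w9.png",c["pixels"][:,:,::-1]);st()
E
```

```text
pos [0.4935 0.3338 0.1368] yaw 85.07 tiltfix(units) [-0.004 -0.004 -0.   ] w 0.0239 F [ 0.5  0.3 -0.7] t 19.88 vel 0.059
```

View pics/w9.png

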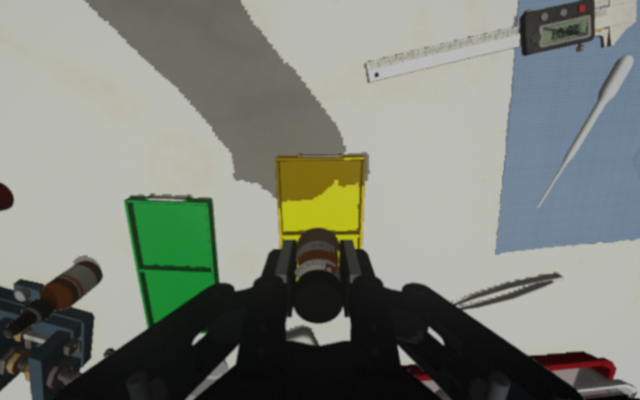

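The black vial is held upright over the near yellow bay. I'll lower it.

Request:
{"api": "move_arm", "payload": {"moves": [[[0.004, 0, -0.03, 0, 0, 0, 1], [0, 0, -0.05, 0, 0, 0, 1], [0, 0, -0.05, 0, 0, 0, 1], [0, 0, -0.04, 0, 0, 0, 1], [0, 0, -0.02, 0, 0, 0, 1], [0, 0, -0.004, 0, 0, 0, 1], [0, 0, 0, 0, 0, 0, 1]]]}}

```text
clock: 20.47
eef_pos: [0.4912, 0.3277, 0.0373]
tool_rot: [0.044, 0.999, -0.001, -0.003]
ft_force: [-0.4, 0.1, 1.0]
grip_width: 0.0236
```

```bash
python3 -c "
from h import *;st()"
```

```text
pos [0.4912 0.3277 0.0373] yaw 84.9 tiltfix(units) [ 0.002 -0.01   0.   ] w 0.0236 F [-0.4  0.1  1. ] t 20.47 vel 0.019
```

Request:
{"api": "move_arm", "payload": {"moves": [[[0.007, 0.008, -0.008, 0, -0.01, 0, 1], [0.002, 0.002, -0.008, 0, 0, 0, 1], [0, 0, -0.006, 0, 0, 0, 1], [0, 0, -0.004, 0, 0, 0, 1], [0, 0, -0.001, 0, 0, 0, 1]]]}}

```text
clock: 20.88
eef_pos: [0.4986, 0.3343, 0.0273]
tool_rot: [0.045, 0.999, 0.002, 0.003]
ft_force: [-0.1, -0.1, -0.1]
grip_width: 0.0241
```

```bash
python3 -c "
from h import *;st()"
```

```text
pos [0.4986 0.3343 0.0273] yaw 84.86 tiltfix(units) [-0.006  0.013  0.   ] w 0.0241 F [-0.1 -0.1 -0.1] t 20.88 vel 0.011
```

Request:
{"api": "move_arm", "payload": {"moves": [[[-0.003, 0, -0.004, -0.006, 0.013, 0, 1], [0, 0, -0.002, 0, 0, 0, 1], [0, 0, -0.001, 0, 0, 0, 1]]]}}

```text
clock: 21.13
eef_pos: [0.4977, 0.3349, 0.0246]
tool_rot: [0.045, 0.999, 0.0, 0.0]
ft_force: [-0.7, -0.3, -0.7]
grip_width: 0.0238
```

```bash
python3 -c "
from h import *;st()"
```

```text
pos [0.4977 0.3349 0.0246] yaw 84.88 tiltfix(units) [-0.002  0.002  0.   ] w 0.0238 F [-0.7 -0.3 -0.7] t 21.13 vel 0.009
```

Request:
{"api": "move_arm", "payload": {"moves": [[[0, 0, -0.001, 0, 0, 0, 1], [0, 0, 0, 0, 0, 0, 0], [0, 0, 0, 0, 0, 0, 0], [0, 0, 0, 0, 0, 0, 0], [0, 0, 0, 0, 0, 0, 0], [0, 0, 0.03, 0, 0, 0, 0], [0, 0, 0.06, 0, 0, 0, 0], [0, 0, 0.07, 0, 0, 0, 0]]]}}

```text
clock: 21.8
eef_pos: [0.4917, 0.3309, 0.0971]
tool_rot: [0.045, 0.999, -0.005, -0.007]
ft_force: [1.2, -0.7, 0.4]
grip_width: 0.0425
```

Request:
{"api": "move_arm", "payload": {"moves": [[[0, 0, 0.07, 0, 0, 0, 0], [0, -0.02, 0.04, 0, 0, 0, -1], [-0.007, -0.075, 0, 0, 0, 0, -1], [-0.007, -0.075, 0, 0, 0, 0, -1], [-0.007, -0.075, 0, 0, 0, 0.03, -1], [-0.007, -0.075, 0, 0, 0, 0.03, -1], [-0.007, -0.075, 0, 0, 0, 0.03, -1], [-0.007, -0.075, 0, 0, 0, 0.03, -1]]]}}

```text
clock: 22.47
eef_pos: [0.4747, 0.0986, 0.1653]
tool_rot: [0.004, 1.0, 0.002, 0.004]
ft_force: [0.8, -0.2, 0.8]
grip_width: 0.0853
```

```bash
python3 - <<'E'
from h import *
st()
c,W=cloud('side');cv2.imwrite('pics/s10.png',cv2.resize(c['pixels'][140:310,200:420,::-1],None,fx=3.5,fy=3.5));st()
E
```

```text
pos [0.4747 0.0986 0.1653] yaw 89.49 tiltfix(units) [-0.007  0.014  0.   ] w 0.0853 F [ 0.8 -0.2  0.8] t 22.47 vel 1.102
pos [0.4733 0.092  0.1652] yaw 89.12 tiltfix(units) [0.005 0.01  0.   ] w 0.0854 F [-2.4 -4.5 -0.1] t 22.52 vel 0.2
```

View pics/s10.png

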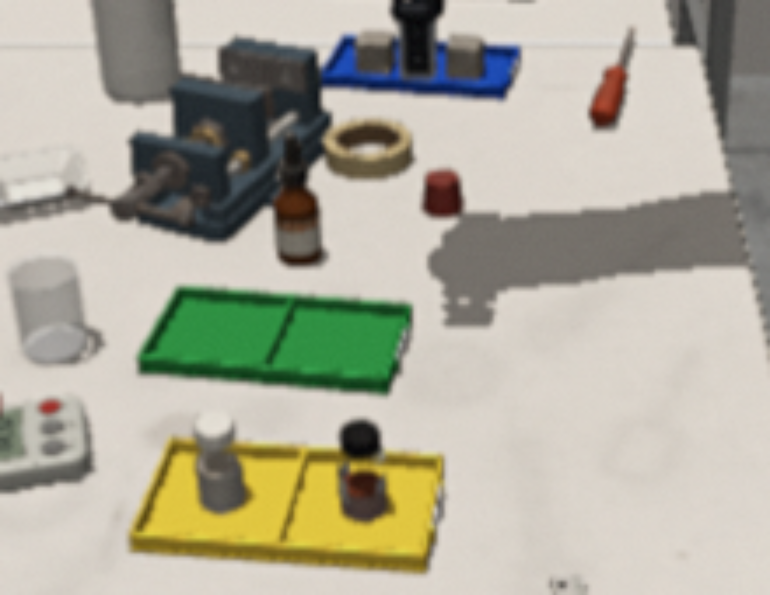

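Both vials stand upright in their own yellow bays at (218,465) and (362,470). The bung is next.

Request:
{"api": "move_arm", "payload": {"moves": [[[-0.002, -0.05, 0, 0, 0.01, 0, -1], [-0.002, -0.06, -0.02, 0, 0, 0, -1], [-0.002, -0.045, -0.03, 0, 0, 0, -1], [0, -0.015, -0.02, 0, 0, 0, -1], [0, 0, 0, 0, 0, 0, -1]]]}}

```text
clock: 22.93
eef_pos: [0.4705, -0.0, 0.1316]
tool_rot: [0.012, 1.0, -0.001, 0.003]
ft_force: [0.5, 0.5, -0.5]
grip_width: 0.0855
```

```bash
python3 - <<'E'
from h import *
c,W=cloud("wrist");st();cv2.imwrite("pics/w11.png",c["pixels"][:,:,::-1])
print(near(W,.469,.007,.025,.022,.06)); print(near(W,.469,.007,.025,.004,.06))
E
```

```text
pos [0.4709 0.0006 0.1323] yaw 88.71 tiltfix(units) [0.003 0.013 0.   ] w 0.0854 F [-0.1  0.   0.7] t 22.98 vel 0.037
(654, 'mn', array([ 0.4574, -0.0064,  0.022 ]), 'mx', array([0.4829, 0.0182, 0.0276]), [array([469.9,   6.2]), array([24.9, 24.8]), np.float64(62.8)])
(898, 'mn', array([ 0.4556, -0.0087,  0.004 ]), 'mx', array([0.4829, 0.0205, 0.0276]), [array([468.7,   6. ]), array([27.4, 26.6]), np.float64(62.8)])
```

View pics/w11.png

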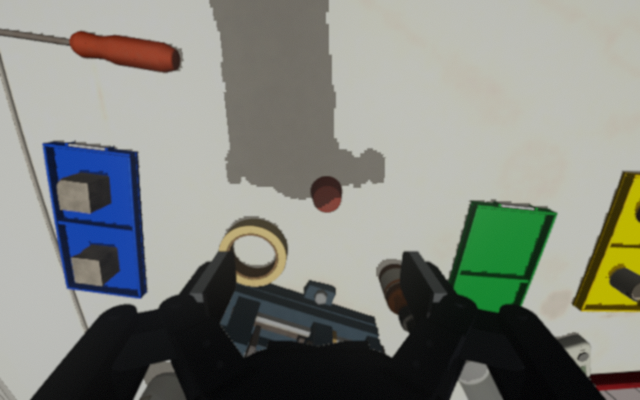

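Request:
{"api": "move_arm", "payload": {"moves": [[[-0.002, 0.012, -0.03, 0, 0.013, 0, -0.6], [0, 0, -0.05, 0, 0, 0, -0.6], [0, 0, -0.05, 0, 0, 0, -0.6], [0, 0, -0.04, 0, 0, 0, -0.6], [0, 0, -0.02, 0, 0, 0, -0.6], [0, 0, -0.004, 0, 0, 0, -0.6], [0, 0, 0, 0, 0, 0, -0.6]]]}}

```text
clock: 23.57
eef_pos: [0.476, 0.0135, 0.038]
tool_rot: [0.008, 1.0, 0.001, 0.006]
ft_force: [0.1, 0.7, 0.2]
grip_width: 0.0682
```

```bash
python3 -c "
from h import *;st()"
```

```text
pos [0.476  0.0135 0.038 ] yaw 89.07 tiltfix(units) [-0.003  0.023  0.   ] w 0.0682 F [0.1 0.7 0.2] t 23.57 vel 0.022
```

Request:
{"api": "move_arm", "payload": {"moves": [[[-0.007, -0.008, 0, 0, 0.023, 0, -0.6], [-0.007, -0.006, -0.008, 0, 0, 0, -0.6], [0, 0, -0.014, 0, 0, 0, -0.6], [0, 0, -0.012, 0, 0, 0, -0.6], [0, 0, -0.006, 0, 0, 0, -0.6], [0, 0, 0, 0, 0, 0, -0.6]]]}}

```text
clock: 24.07
eef_pos: [0.4722, 0.0074, 0.0205]
tool_rot: [0.007, 1.0, 0.001, 0.004]
ft_force: [-0.6, 0.2, -0.7]
grip_width: 0.0683
```

```bash
python3 -c "
from h import *;st()"
```

```text
pos [0.4722 0.0074 0.0205] yaw 89.19 tiltfix(units) [-0.003  0.014  0.   ] w 0.0683 F [-0.6  0.2 -0.7] t 24.07 vel 0.003
```

Request:
{"api": "move_arm", "payload": {"moves": [[[-0.006, -0.003, -0.008, 0, 0.014, 0, -0.6], [0, 0, -0.008, 0, 0, 0, -0.6], [0, 0, -0.004, 0, 0, 0, -0.6], [0, 0, 0, 0, 0, 0, -0.6]]]}}

```text
clock: 24.4
eef_pos: [0.4689, 0.0055, 0.0095]
tool_rot: [0.007, 1.0, 0.001, -0.0]
ft_force: [-0.2, 0.3, 0.1]
grip_width: 0.0682
```

```bash
python3 -c "
from h import *;st()"
```

```text
pos [0.4689 0.0055 0.0095] yaw 89.15 tiltfix(units) [-0.004 -0.001 -0.   ] w 0.0682 F [-0.2  0.3  0.1] t 24.4 vel 0.003
```

Request:
{"api": "move_arm", "payload": {"moves": [[[0.001, 0.001, 0.005, 0, 0, 0, -0.6], [0, 0, 0, 0, 0, 0, 1], [0, 0, 0, 0, 0, 0, 1], [0, 0, 0, 0, 0, 0, 1], [0, 0, 0, 0, 0, 0, 1], [0, 0, 0, 0, 0, 0, 1], [0, 0, 0, 0, 0, 0, 1]]]}}

```text
clock: 24.98
eef_pos: [0.4702, 0.0061, 0.0129]
tool_rot: [0.007, 1.0, 0.001, 0.0]
ft_force: [-0.6, -0.5, -1.2]
grip_width: 0.0292
```

```bash
python3 -c "
from h import *;st()"
```

```text
pos [0.4702 0.0061 0.0129] yaw 89.16 tiltfix(units) [-0.004  0.001  0.   ] w 0.0292 F [-0.6 -0.5 -1.2] t 24.98 vel 0.003
```

Gripped at 29 mm. I'll lift straight up and check for slip.

Request:
{"api": "move_arm", "payload": {"moves": [[[0, 0, 0.02, 0, 0, 0, 1], [0, 0, 0.05, 0, 0, 0, 1], [0, 0, 0.06, 0, 0, 0, 1], [0, 0, 0.06, 0, 0, 0, 1], [0, 0, 0.05, 0, 0, 0, 1], [0, 0, 0.03, 0, 0, 0, 1], [0, 0, 0, 0, 0, 0, 1]]]}}

```text
clock: 25.57
eef_pos: [0.4656, 0.0061, 0.151]
tool_rot: [0.007, 1.0, 0.001, -0.004]
ft_force: [1.3, 0.8, -0.3]
grip_width: 0.0295
```

```bash
python3 - <<'E'
from h import *
c,W=cloud("side");st();cv2.imwrite('pics/s12.png',cv2.resize(c['pixels'][100:270,230:430,::-1],None,fx=3.5,fy=3.5))
px=c["pixels"].astype(int);R,G,B=px[...,0],px[...,1],px[...,2]
m=(R>1.8*G)&(R>1.8*B)&(R>50)&(np.hypot(W[...,0]-.47,W[...,1]-.006)<.04)
q=W[m];print(len(q),q.min(0),q.max(0))
E
```

```text
pos [0.4651 0.0061 0.1497] yaw 89.16 tiltfix(units) [-0.004 -0.017 -0.   ] w 0.0289 F [-0.8 -0.4 -0.6] t 25.62 vel 0.052Traceback (most recent call last):
  File "<stdin>", line 5, in <module>
    return umr_minimum(a, axis, None, out, keepdims, initial, where)
ValueError: zero-size array to reduction operation minimum which has no identity
```

View pics/s12.png

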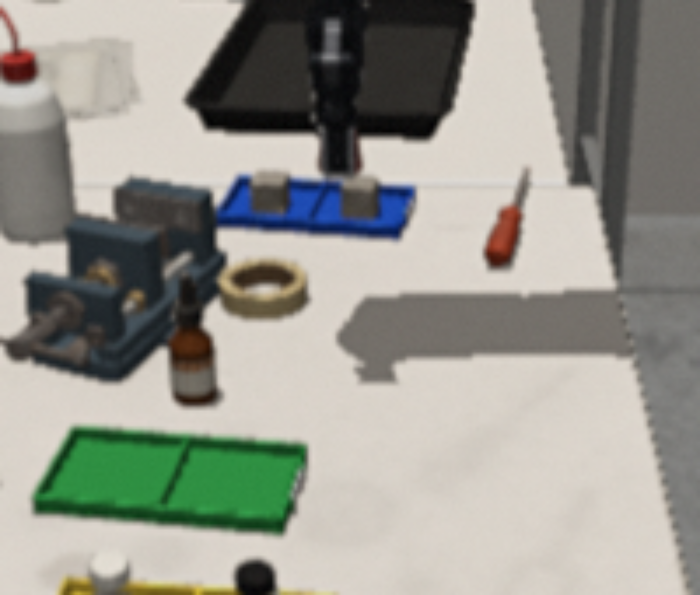

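The bung is held; its dark red edge shows between the fingers at (340,160). I'll carry it to the near green bay.

Request:
{"api": "move_arm", "payload": {"moves": [[[0.012, 0.036, 0, 0, -0.017, -0.05, 1], [0.024, 0.07, 0, 0, 0, -0.05, 1], [0.025, 0.075, 0, 0, 0, -0.05, 1], [0.025, 0.075, 0, 0, 0, -0.05, 1], [0.022, 0.066, 0, 0, 0, 0, 1], [0.01, 0.03, 0, 0, 0, 0, 1], [0, 0, 0, 0, 0, 0, 1]]]}}

```text
clock: 26.2
eef_pos: [0.5201, 0.1869, 0.1381]
tool_rot: [0.066, 0.998, -0.001, -0.006]
ft_force: [0.2, -0.2, 0.3]
grip_width: 0.0289
```

```bash
python3 - <<'E'
from h import *
c,W=cloud("wrist");st();cv2.imwrite("pics/w13.png",c["pixels"][:,:,::-1])
E
```

```text
pos [0.5192 0.1856 0.1376] yaw 82.4 tiltfix(units) [ 0.006 -0.028  0.   ] w 0.0287 F [ 0.6 -0.7 -0.8] t 26.25 vel 0.046
```

View pics/w13.png

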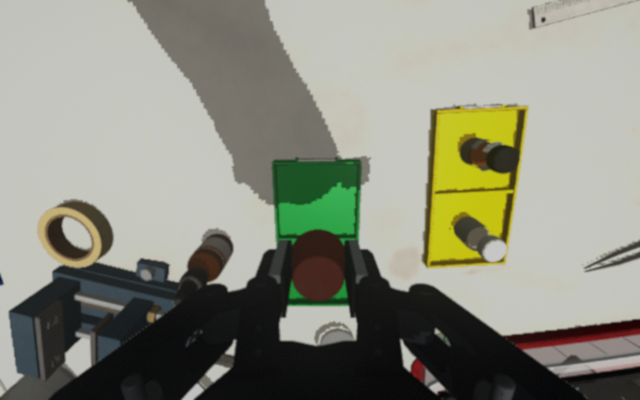

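The bung is held square over the near green bay. I'll lower it.

Request:
{"api": "move_arm", "payload": {"moves": [[[0.01, 0.004, -0.03, 0, -0.028, 0, 1], [0.004, 0.002, -0.05, 0, 0, 0, 1], [0, 0, -0.05, 0, 0, 0, 1], [0, 0, -0.05, 0, 0, 0, 1], [0, 0, -0.025, 0, 0, 0, 1], [0, 0, -0.006, 0, 0, 0, 1], [0, 0, 0, 0, 0, 0, 1]]]}}

```text
clock: 26.83
eef_pos: [0.5187, 0.1788, 0.0211]
tool_rot: [0.069, 0.998, -0.006, -0.006]
ft_force: [0.1, -0.3, 0.1]
grip_width: 0.0291
```

```bash
python3 -c "
from h import *;st()"
```

```text
pos [0.5187 0.1788 0.0211] yaw 82.05 tiltfix(units) [ 0.022 -0.023  0.   ] w 0.0291 F [ 0.1 -0.3  0.1] t 26.83 vel 0.034
```

Request:
{"api": "move_arm", "payload": {"moves": [[[0.009, 0.008, 0, 0.022, -0.023, 0, 1], [0.002, 0.001, -0.004, 0, 0, 0, 1], [0, 0, -0.002, 0, 0, 0, 1], [0, 0, 0, 0, 0, 0, 1]]]}}

```text
clock: 27.17
eef_pos: [0.5255, 0.1817, 0.0197]
tool_rot: [0.071, 0.997, 0.001, 0.001]
ft_force: [-0.8, 0.1, 0.8]
grip_width: 0.0289
```

```bash
python3 -c "
from h import *;st()"
```

```text
pos [0.5255 0.1817 0.0197] yaw 81.88 tiltfix(units) [-0.003  0.006  0.   ] w 0.0289 F [-0.8  0.1  0.8] t 27.17 vel 0.015
```

Request:
{"api": "move_arm", "payload": {"moves": [[[-0.001, 0.003, -0.004, 0, 0.006, 0, 1], [0, 0, -0.003, 0, 0, 0, 1], [0, 0, -0.002, 0, 0, 0, 1], [0, 0, 0, 0, 0, 0, 1]]]}}

```text
clock: 27.5
eef_pos: [0.5271, 0.1843, 0.0175]
tool_rot: [0.071, 0.998, 0.002, 0.002]
ft_force: [0.4, -0.5, -0.9]
grip_width: 0.029
```

```bash
python3 -c "
from h import *;st()"
```

```text
pos [0.5271 0.1843 0.0175] yaw 81.9 tiltfix(units) [-0.006  0.009  0.   ] w 0.029 F [ 0.4 -0.5 -0.9] t 27.5 vel 0.005
```

Request:
{"api": "move_arm", "payload": {"moves": [[[-0.002, 0, -0.003, 0, 0.009, 0, 1], [0, 0, -0.002, 0, 0, 0, 1], [0, 0, 0, 0, 0, 0, 1]]]}}

```text
clock: 27.75
eef_pos: [0.5262, 0.1846, 0.0156]
tool_rot: [0.07, 0.998, 0.002, 0.0]
ft_force: [-0.0, 0.0, -1.0]
grip_width: 0.0286
```

```bash
python3 -c "
from h import *;st()"
```

```text
pos [0.5262 0.1846 0.0156] yaw 81.93 tiltfix(units) [-0.007  0.001  0.   ] w 0.0286 F [-0.  0. -1.] t 27.75 vel 0.003
```

Request:
{"api": "move_arm", "payload": {"moves": [[[0, 0, 0, 0, 0, 0, 0.1], [0, 0, 0, 0, 0, 0, 0.1], [0, 0, 0, 0, 0, 0, 0.1], [0, 0, 0, 0, 0, 0, 0.1], [0, 0, 0.02, 0, 0, 0, 0.1], [0, 0, 0.05, 0, 0, 0, 0.1], [0, 0, 0.06, 0, 0, 0, 0.1], [0, 0, 0.06, 0, 0, 0, 0.1]]]}}

```text
clock: 28.42
eef_pos: [0.5194, 0.1823, 0.1067]
tool_rot: [0.07, 0.997, -0.002, -0.008]
ft_force: [0.8, 0.3, 0.3]
grip_width: 0.0385
```

Request:
{"api": "move_arm", "payload": {"moves": [[[0, 0, 0.06, 0, 0, 0, 0], [-0.03, 0, 0.06, 0, 0, 0, 0], [-0.06, 0, 0.03, 0, 0, 0, 0], [-0.06, 0, 0, 0, 0, 0, 0], [-0.06, 0, 0, 0, 0, 0, 0], [-0.03, 0, 0, 0, 0, 0, 0], [0, 0, 0, 0, 0, 0, 0], [0, 0, 0, 0, 0, 0, 0]]]}}

```text
clock: 29.08
eef_pos: [0.4004, 0.1836, 0.2008]
tool_rot: [0.071, 0.997, 0.004, 0.003]
ft_force: [0.1, -0.0, 1.2]
grip_width: 0.0428
```

```bash
python3 - <<'E'
from h import *
st()
c,W=cloud('side');cv2.imwrite('pics/s14.png',cv2.resize(c['pixels'][140:310,200:420,::-1],None,fx=3.5,fy=3.5))
c,T=cloud('top');cv2.imwrite('pics/t14.png',cv2.resize(c['pixels'][125:255,195:455,::-1],None,fx=3,fy=3))
for n,x,y,r in [("dropper",.5617,.078,.03),("tape",.531,-.067,.036),("bung",.526,.1846,.025),("vw",.577,.329,.025),("vb",.497,.334,.025),("c1",.536,-.226,.026),("c2",.46,-.2144,.026)]:
    print(n,near(W,x,y,r,.016 if n!="tape" else .01,.12),near(T,x,y,r,.016 if n!="tape" else .01,.12))
E
```

```text
pos [0.4004 0.1836 0.2008] yaw 81.85 tiltfix(units) [-0.015  0.014  0.   ] w 0.0428 F [ 0.1 -0.   1.2] t 29.08 vel 0.041
dropper (326, 'mn', array([0.5475, 0.0675, 0.0162]), 'mx', array([0.5789, 0.0933, 0.0962]), [array([562.1,  81.2]), array([31.4, 23. ]), np.float64(11.1)]) (120, 'mn', array([0.5487, 0.06  , 0.0173]), 'mx', array([0.5761, 0.0905, 0.0971]), [array([561.4,  76. ]), array([30.9, 24.9]), np.float64(78.1)])
tape (318, 'mn', array([ 0.4955, -0.0996,  0.0101]), 'mx', array([ 0.5668, -0.0315,  0.0866]), [array([529.8, -66. ]), array([69.2, 67.5]), np.float64(26.4)]) (280, 'mn', array([ 0.4969, -0.0977,  0.0101]), 'mx', array([ 0.5669, -0.0331,  0.0773]), [array([529.6, -66.1]), array([65.6, 65.5]), np.float64(26.6)])
bung (130, 'mn', array([0.512 , 0.1727, 0.0161]), 'mx', array([0.5376, 0.1992, 0.0311]), [array([525. , 186.6]), array([26.8, 24.8]), np.float64(50.9)]) (74, 'mn', array([0.5144, 0.1704, 0.0178]), 'mx', array([0.5394, 0.1951, 0.0342]), [array([526.7, 183.4]), array([25.3, 24. ]), np.float64(50.1)])
vw (287, 'mn', array([0.5615, 0.3155, 0.0161]), 'mx', array([0
[... 315 characters left out ...]
601]), [array([497.5, 335.2]), array([23.8, 25.5]), np.float64(69.1)]) 0
c1 (93, 'mn', array([ 0.5201, -0.2411,  0.0161]), 'mx', array([ 0.5516, -0.2023,  0.0328]), [array([ 535.8, -222.7]), array([38.3, 28.7]), np.float64(77.9)]) (118, 'mn', array([ 0.5226, -0.2416,  0.0161]), 'mx', array([ 0.5539, -0.2099,  0.0377]), [array([ 537.3, -226. ]), array([29.2, 28.7]), np.float64(79.3)])
c2 (95, 'mn', array([ 0.4436, -0.2317,  0.0167]), 'mx', array([ 0.4749, -0.1965,  0.0343]), [array([ 459.5, -213.2]), array([33.6, 28.2]), np.float64(81.6)]) (121, 'mn', array([ 0.4459, -0.2317,  0.0174]), 'mx', array([ 0.4761, -0.2   ,  0.0383]), [array([ 461.5, -215.2]), array([28.7, 28.9]), np.float64(78.4)])
```

View pics/s14.png

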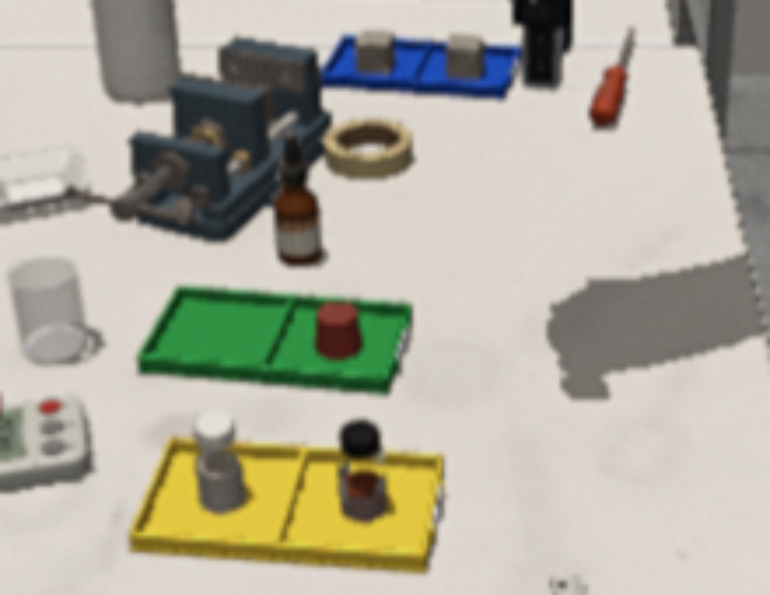

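View pics/t14.png

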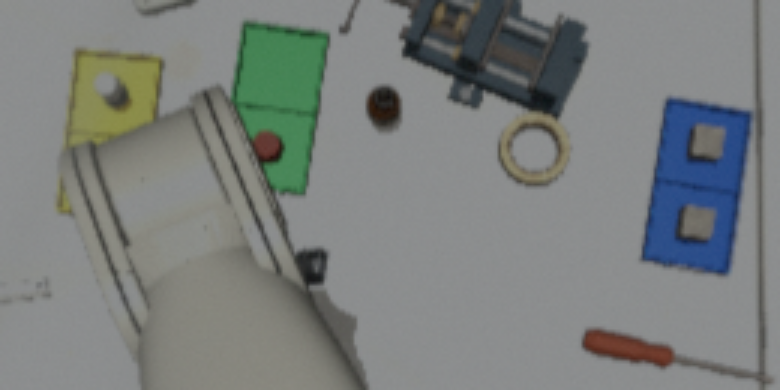

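All five things stand upright in their own bays, the dropper and tape are where they were, and the robot is touching nothing. I'll hand the job in.

```bash
python3 -c "
from workcell import *
print(job_done())"
```

```text
the job is handed in; nothing more can be done
None
```

The job is handed in at 29 s of the 128 s allowed. Both mortar cubes are in the blue tray, both vials in the yellow tray and the bung in the near bay of the green tray. They were placed in the order you listed them, each upright with a bay to itself.

The last checks, before hand-in:
- **Placed items:** in the side view all five stand upright near their bay centres, at the heights expected on the tray floors. The top view agreed for four of them. The arm hid the black vial there, so that one rests on the side view alone.
- **Dropper and tape:** the dropper measures within about 1 mm of where it started. The tape matches in extent, and its fitted centre differs by about 1–2 mm. Its first reading also caught part of the vise beside it, so that comparison is looser.
- **Forces:** the wrist readings I looked at stayed under about 5 N. I saw no collision and no failed grasp.

The arm drifted up to about 15 mm sideways while coming down, so I re-measured and corrected it before every grasp and placing.

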